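Put the solvent bottles in their spill trays

ROBOT

A 7-joint arm with a two-finger parallel gripper is mounted at the origin on the work surface. World frame = base frame: x ahead of the robot, y to its left, z up, the work surface at z = 0. Lengths are in m, angles in rad, forces in N, time in s.
With the tool pointing down it reaches from about 0.4 to 0.875 m from the base axis. Payload 6.5 kg.
Tool frame: the origin (TCP) lies at the very end of the fingers, on their centre line; the grasp point (between the pads) lies 19 mm behind it; z points along the fingers, y is the line along which they close (so a half turn about z gives the same grasp; the last joint's range is limited). The gripper opens to 85 mm and grips with 20 to 120 N. Pads are 22 mm wide; open, the fingers measure 114 mm over their backs; the gripper's body (76 mm by 85 mm) begins 54 mm behind the grasp point. The pads swing forward as they close: fully open they stand 13 mm farther back than shut.
Start: joints at [-1.172, 0.536, -0.004, 1.538, 0.003, 1.067, -0.071], TCP at [0.291, 0.581, 0.231] pointing down, gripper open.
Joint ranges: [-2.7, 2.7], [-0.37, 2.16], [-1.27, 1.26], [0.24, 2.4], [-1.31, 4.45], [0.19, 1.91], [-2.76, 2.76]. Speed limits (rad/s): [2.39, 2.39, 3.14, 3.14, 3.14, 3.14, 3.14].

INTERFACE

Orientations are given as a unit quaternion [x, y, z, w].
In Python, from workcell import ctrl, eyes, models gives the robot as it stands.
- The arm moves only by the shell command python3 -m inch 'ROWS' [OPENING]. ROWS is a JSON object of lists of equal length, an entry for each row: "dp": the shift along the world's x, y, z in mm, a list of three; "turn": the turn, a rotation vector about the world's x, y, z in rad, a list of three. In form: {"dp": [[tx, ty, tz], ...], "turn": [[wx, wy, wz], ...]}. A call has 1 to 5 rows; each row is the pose to reach, as a shift and turn from the pose commanded when the call began; what a row does not reach only later rows make up. A row lasts 1/8 s, in which the tool goes at most 62.5 mm and 10.7 degrees, less where a joint would pass 70% of its speed; a pose out of reach is approached as far as the arm can. A call with a gripper value outside its range is refused whole. OPENING is the opening, from 0 (shut) to 1 (fully open), set as the call begins (- or left out, the last holds). The fingers move at their own pace and stop on an object; the grip force is fixed at half the most. Time passes only in rows, so rows that repeat a pose let the fingers close. It gives the time, the measured TCP pose, the force, the opening and the grip force at its end, in the units of the state.
- ctrl.read_state(): the state, without advancing time (a new reading comes with each control period).
- eyes.get_image(name): name is "side" or "top"; returns (picture, depth): 480x640x3 uint8, red, green, blue; 480x640 float32, m along the optical axis (not along the pixel's ray), 0 where there is no reading.
- eyes.camera_params(name): a dict with "fx", "fy", "cx", "cy" (pixels), "k1" (the pictures are not rectified: a ray, as slopes to the right and down, at radius r is drawn at 1 + k1 r^2 times it, then the intrinsics apply), "cam_to_world" (4x4, takes a point from camera to world coordinates). Camera axes: x right, y down, z forward; pixel columns grow to the right and rows downward; lengths in m; the calibration is good to about 2 mm. A picture is of the moment at which its call begins. camera_params takes no time and is no camera call.
- ctrl.job_done(): hands the job in; it is judged then, once.
Trained networks look in the newest picture that a camera, given by its name, has taken for a name from the list of things; names that differ only in an ending like _2 or _b are one class to them, and where a whole thing is asked for, a point or a joint stands for the part that bears it (a point fixed in the world has none). Each returns a list of dicts, best first, with "score" (0 to 1); they miss things now and then, are a little off and sometimes report something else, mostly with a low value. They report only what shows in the picture. A call takes as long as a camera call. They do not tell look-alikes from the thing itself.
- models.recognise(camera, query): "pixel" ([column, row] in pixels, amid what is visible of it).
- models.spot_point(camera, query): "pixel" ([column, row] in pixels: a listed point, or the origin of a listed thing).
The state is a dict: "t": time; "q": joint angles; "joint_velocities": joint speeds; "effort": joint torques, N m; "position": TCP position; "eef_rot": TCP orientation; "contact_force": force on the tool from outside, world axes, zero at the start; "torque": the same for the moment, N m; "opening": finger opening in m; "grasp_force": force on a finger pad.
Only numpy, scipy, OpenCV 4.12 (cv2) and the standard library are available. Lean on these libraries where they do the work, as an engineer would, in place of code of your own. Each camera call takes 0.05 s, during which the arm holds its last target. There are 200 camera calls.

TASK

Get the analysis bench ready: stand each of the four amber bottles in the white spill tray of its own shape and size (large round, small round, square, oblong), upright and flat on the tray's floor inside its rim. Set the glass bottles down gently, do not drop them or tip them over, and do not shove the vial rack or the mouse about.

Things in the scene. Friction and masses are not known exactly. Their poses are not given: they have to be found in the camera images.
- large_round_bottle: Large round bottle, amber glass, paper label, blue screw cap; stands upright on the bench at the start; origin: centre of its underside, z up. Body 56 mm in diameter with straight sides up to 70 mm, then a shoulder, cap 38 mm in diameter, 95 mm tall in all; 0.15 to 0.31 kg.
- small_round_bottle: Small round bottle, amber glass, paper label, blue screw cap; stands upright on the bench at the start; origin: centre of its underside, z up. Body 30 mm in diameter with straight sides up to 47 mm, cap 24 mm in diameter, 60 mm tall in all; 0.035 to 0.07 kg.
- square_bottle: Square bottle, amber glass, paper label, blue screw cap; stands upright on the bench at the start; origin: centre of its underside, z up. Body 46 x 46 mm with flat sides up to 72 mm (faces across its x and y axes), cap 38 mm in diameter, 95 mm tall in all; 0.14 to 0.28 kg.
- oblong_bottle: Oblong flat bottle, amber glass, paper label, blue screw cap; stands upright on the bench at the start; origin: centre of its underside, z up. Body 74 mm along its x axis, 36 mm along its y axis, flat sides up to 72 mm, cap 32 mm in diameter, 95 mm tall in all; 0.14 to 0.28 kg.
- large_round_tray: Large round spill tray, white plastic, fixed to the bench, 9 mm high with a 4 mm wall; its inner floor is 3 mm above the bench. Origin: centre of its underside (bench level), z up. 80 mm outside, 72 mm inside diameter: 8 mm play all round the large round bottle.
- small_round_tray: Small round spill tray, white plastic, fixed to the bench, 9 mm high with a 4 mm wall; its inner floor is 3 mm above the bench. Origin: centre of its underside (bench level), z up. 54 mm outside, 46 mm inside diameter: 8 mm play all round the small round bottle.
- square_tray: Square spill tray, white plastic, fixed to the bench, 9 mm high with a 4 mm wall; its inner floor is 3 mm above the bench. Origin: centre of its underside (bench level), z up. 70 x 70 mm outside, 62 x 62 mm inside, sides along its x and y axes: 8 mm play all round the square bottle when it is turned in line with the tray.
- oblong_tray: Oblong spill tray, white plastic, fixed to the bench, 9 mm high with a 4 mm wall; its inner floor is 3 mm above the bench. Origin: centre of its underside (bench level), z up. 98 mm along its x axis and 60 mm along y outside, 90 x 52 mm inside: 8 mm play all round the oblong bottle when its long side lies along the tray's (either way round); it must be within about 0.2 rad to go in.
- vial_rack: Bystander: grey block with rows of small vials with black caps, 92 mm (x) x 56 mm (y), 46 mm tall, loose, among the bottles and trays; origin: centre of its underside. Bottles, trays, rack, mouse and a flat timer stand mixed, 100 mm or more between centres; none is taller than 95 mm.
- mouse: Bystander: black computer mouse, 105 mm (x) x 60 mm (y), 31 mm tall, loose, among the bottles and trays; origin: centre of its underside.
Not all that is in view belongs to the job. Leave any brown or yellow look-alike of the square_tray alone.

How it is judged:
By the outcome, as a careful person would: the job done as asked, in the order asked, and still so for the second after the job is handed in, with the robot touching nothing.
It also fails if it takes over 104 s, if anything falls off the work surface, if the arm or the gripper's body presses on something with over 40 N, if the wrist force passes 120 N, or if a joint passes its speed limit or range.

## Working session

There is one attempt and no reset: what is moved stays moved. The work goes in short steps, Python scripts to look and compute and a shell command to move; the robot and the scene stay as the last step left them, time stands still between calls to the robot, and variables do not carry over. Pictures are saved under pics/ and viewed, at most 14 in all, crops included, and the job is handed in when it is done.

```bash
ls; mkdir -p pics; python3 - <<'E'
from workcell import ctrl, eyes, models
import cv2
for n in ("top","side"):
    p,d=eyes.get_image(n); cv2.imwrite(f"pics/{n}0.png",p[:,:,::-1])
    c=eyes.camera_params(n); print({k:(v if k!="cam_to_world" else [list(map(lambda x:round(float(x),3),r)) for r in v]) for k,v in c.items()})
s=ctrl.read_state(); print(s)
E
```

```text
pics
{'fx': 489.1887094329548, 'fy': 489.1887094329548, 'cx': 321.1156733848984, 'cy': 236.07655278438807, 'k1': 0.0087023156687089, 'cam_to_world': [[-0.003, -0.981, 0.192, 0.273], [-1.0, 0.003, 0.002, -0.017], [-0.002, -0.192, -0.981, 1.063], [0.0, 0.0, 0.0, 1.0]]}
{'fx': 435.19538131099495, 'fy': 435.19538131099495, 'cx': 322.4293667156662, 'cy': 232.8936659374132, 'k1': 0.03261841930070532, 'cam_to_world': [[0.948, -0.179, 0.263, 0.18], [-0.318, -0.531, 0.785, -0.874], [-0.001, -0.828, -0.56, 0.68], [0.0, 0.0, 0.0, 1.0]]}
{'t': 0.1, 'q': array([-1.17217005,  0.53705618, -0.00445171,  1.53879198,  0.00260677,
        1.0672953 , -0.07121394]), 'joint_velocities': array([ 0.000883  , -0.00060206, -0.00067572, -0.00146296,  0.00046985,
        0.00029542,  0.00168107]), 'effort': array([ 2.04545700e-03, -5.84559667e+01,  1.05160486e+00, -2.59776485e+01,
        1.25700835e-02,  4.56276844e-03, -3.77316712e-05]), 'position': array([0.2911239 , 0.58051732, 0.23051587]), 'eef_rot': array([ 2.30291186e-01,  9.73121458e-01, -7.62798218e-04, -1.22087574e-04]), 'contact_force': array([ 0.93123809, -0.08115195,  0.14516182]), 'torque': array([0.0653039 , 0.03323262, 0.05922533]), 'grasp_force': 0.0, 'opening': 0.08514102372541499}
```

View pics/top0.png

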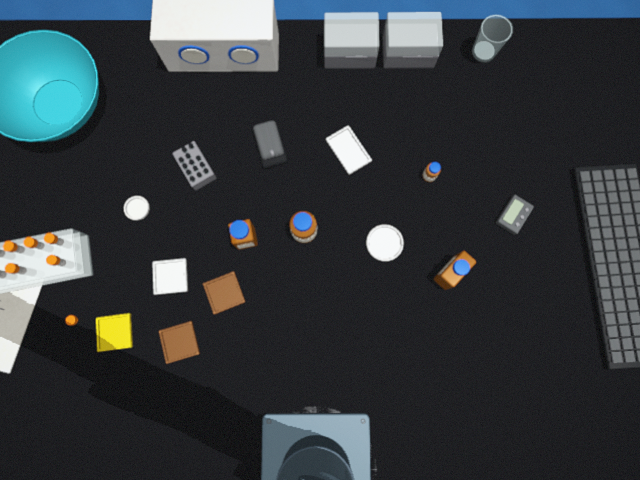

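View pics/side0.png

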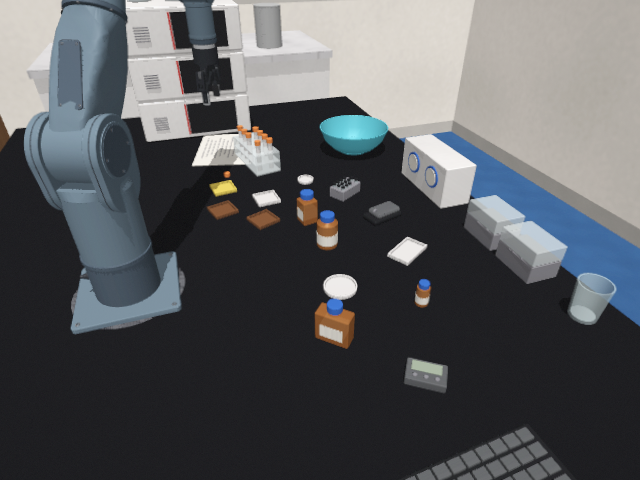

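The top view shows the bottles: large round (303,226), small round (432,171), square (241,233), oblong (457,269). The trays are large round (385,243), small round (136,208) and oblong (349,150). The rack is at (194,165), the mouse at (269,143) and the timer at (515,213).

Square-tray candidates are white (170,276), brown (224,292), brown (179,342) and yellow (114,332). Only the white one at (170,276) fits the description, and I'll confirm it in a crop.

```bash
cat > h.py <<'E'
from workcell import ctrl, eyes, models
import numpy as np, cv2
def cloud(n):
    p,d=eyes.get_image(n); c=eyes.camera_params(n)
    v,u=np.mgrid[:480,:640].astype(float)
    K=np.array([[c["fx"],0,c["cx"]],[0,c["fy"],c["cy"]],[0,0,1]])
    n_=cv2.undistortPoints(np.stack([u.ravel(),v.ravel()],1)[:,None],K,np.array([c["k1"],0,0,0.]))[:,0].reshape(480,640,2)
    P=np.dstack([n_*d[...,None],d])
    T=np.array(c["cam_to_world"]); W=P@T[:3,:3].T+T[:3,3]
    W[d==0]=np.nan
    return p,W
E
python3 - <<'E'
from h import *
p,W=cloud("top"); q,V=cloud("side")
cv2.imwrite("pics/sq.png",cv2.resize(p[190:370,80:300,::-1],None,fx=3,fy=3,interpolation=cv2.INTER_CUBIC))
for n in "large_round_bottle small_round_bottle square_bottle oblong_bottle large_round_tray small_round_tray square_tray oblong_tray vial_rack mouse".split():
    r=models.recognise("top",n)[:2]; print(n,[(np.round(x["pixel"]),round(x["score"],2)) for x in r])
px=dict(large_round=(303,226),small_round=(432,171),square=(241,233),oblong=(457,269),t_large=(385,243),t_small=(136,208),t_square=(170,276),t_oblong=(349,150),rack=(194,165),mouse=(269,143),timer=(515,213))
for k,(u,v) in px.items():
    w=W[v,u]
    for nm,C,I in(("top",W,p),("side",V,q)):
        near=np.hypot(C[...,0]-w[0],C[...,1]-w[1])<.075
        if k[:2]=="t_":
            m=near&(I.min(2)>120)&(C[...,2]<.03)
        else: m=near&(C[...,2]>.008)
        pts=C[m]; 
        if len(pts)<10: print(k,nm,len(pts));continue
        r=cv2.minAreaRect((pts[:,:2]*1000).astype(np.float32))
        cap=pts[pts[:,2]>pts[:,2].max()-.006]
        print(k,nm,len(pts),"rect c",np.round(r[0],1),"wh",np.round(r[1],1),"ang",round(r[2],1),"mean",np.round(pts.mean(0)*1000,1),"zmax",round(pts[:,2].max()*1000,1),"cap",np.round((cap.max(0)+cap.min(0))[:2]*500,1))
E
```

```text
large_round_bottle [(array([303., 225.]), 0.57)]
small_round_bottle [(array([432., 173.]), 0.47)]
square_bottle [(array([244., 235.]), 0.65)]
oblong_bottle [(array([456., 272.]), 0.66)]
large_round_tray [(array([386., 243.]), 0.79), (array([170., 278.]), 0.2)]
small_round_tray [(array([136., 207.]), 0.97)]
square_tray [(array([112., 334.]), 0.75), (array([178., 344.]), 0.61)]
oblong_tray [(array([345., 151.]), 0.61)]
vial_rack [(array([196., 166.]), 0.93)]
mouse [(array([270., 144.]), 0.96)]
large_round top 675 rect c [492.2  22.9] wh [54.3 54.5] ang 89.6 mean [486.2  21.6  74.6] zmax 98.7 cap [492.7  22.8]
large_round side 686 rect c [492.4  20.5] wh [49.7 53.3] ang 70.0 mean [488.9  11.5  57.3] zmax 97.3 cap [493.1  25.1]
small_round top 230 rect c [ 617.2 -258.1] wh [29.4 26.5] ang 40.1 mean [ 614.1 -256.3   44.3] zmax 64.2 cap [ 618.7 -259.3]
small_round side 316 rect c [ 618.9 -257.7] wh [28.5 29.8] ang 59.0 mean [ 615.2 -262.3   38.7] zmax 63.1 cap [ 618.8 -255.4]
square top 651 rect c [476.6 151.1] wh [47.  46.3] ang 10.5 mean [471.1 146.8  72.1] zmax 98.6 cap [476.5 151.2]
sq
[... 1280 characters left out ...]
.5 -73.6]
rack top 1150 rect c [639.2 269.4] wh [96.6 58.3] ang 30.5 mean [635. 266.  35.] zmax 50.1 cap [639.4 264.7]
rack side 486 rect c [638.4 271.3] wh [95.2 58.1] ang 30.6 mean [633.8 259.2  31.9] zmax 49.9 cap [639.5 273. ]
mouse top 1143 rect c [691.4 101.5] wh [104.9  59.8] ang 15.8 mean [686.6 100.3  24.2] zmax 35.7 cap [696.  103.5]
mouse side 533 rect c [692.2 102.8] wh [108.4  59. ] ang 14.2 mean [687.9  95.3  23.1] zmax 35.6 cap [697.4 105.1]
timer top 806 rect c [ 525.1 -440.7] wh [51.5 76.6] ang 54.2 mean [ 523.8 -438.8   19. ] zmax 26.6 cap [ 523.9 -438.4]
timer side 1066 rect c [ 526.7 -437.8] wh [51.7 76. ] ang 55.4 mean [ 524.3 -441.8   18.6] zmax 23.5 cap [ 526.2 -437.7]
```

View pics/sq.png

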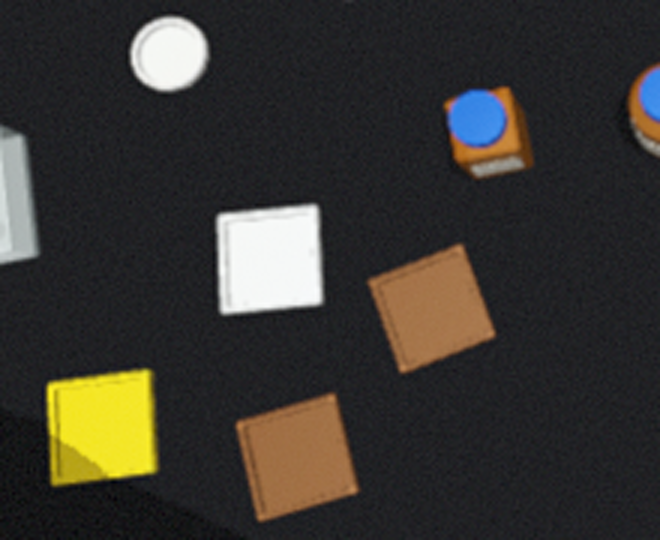

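The crop confirms it: the white square tray at crop (270,258), which is top pixel (170,276), is the only white one. The two browns and the yellow are decoys. I'll go to the large round bottle at about (493, 24) with the closing line along x.

```bash
python3 -m inch '{"dp":[[20,-56,0],[40,-112,0],[60,-168,0],[81,-224,0],[101,-279,0]],"turn":[[0,0,-0.15],[0,0,-0.3],[0,0,-0.45],[0,0,-0.6],[0,0,-0.75]]}' 1
python3 -m inch '{"dp":[[20,-56,-10],[40,-112,-30],[60,-168,-50],[81,-224,-60],[101,-278,-70]],"turn":[[0,0,-0.12],[0,0,-0.24],[0,0,-0.36],[0,0,-0.36],[0,0,-0.36]]}'
python3 -m inch '{"dp":[[0,0,0],[0,0,0]],"turn":[[0,0,0],[0,0,0]]}'
```

```text
t: 1.32
position: [0.393, 0.3002, 0.2316]
eef_rot: [0.573, 0.82, 0.0, 0.0]
contact_force: [0.8, 0.0, 0.2]
opening: 0.0857
grasp_force: 0.0
t: 1.95
position: [0.4941, 0.0223, 0.1612]
eef_rot: [0.708, 0.706, 0.0, 0.0]
contact_force: [1.0, 0.6, 0.3]
opening: 0.0855
grasp_force: 0.0
t: 2.2
position: [0.4933, 0.0245, 0.1613]
eef_rot: [0.709, 0.706, 0.0, -0.0]
contact_force: [-1.1, -0.6, 1.4]
opening: 0.0851
grasp_force: 0.0
```

```bash
python3 -m inch '{"dp":[[0,0,-30],[0,0,-60],[0,0,-90],[0,0,-115],[0,0,-127]],"turn":[[0,0,0],[0,0,0],[0,0,0],[0,0,0],[0,0,0]]}'
python3 -m inch '{"dp":[[0,0,0],[0,0,0]],"turn":[[0,0,0],[0,0,0]]}'
python3 -m inch '{"dp":[[0,0,0],[0,0,0],[0,0,0],[0,0,0],[0,0,0]],"turn":[[0,0,0],[0,0,0],[0,0,0],[0,0,0],[0,0,0]]}' 0
```

```text
t: 2.82
position: [0.4926, 0.026, 0.0334]
eef_rot: [0.707, 0.707, -0.0, -0.001]
contact_force: [0.9, 0.6, 0.1]
opening: 0.0854
grasp_force: 0.0
t: 3.08
position: [0.4941, 0.0245, 0.0352]
eef_rot: [0.708, 0.706, 0.001, 0.0]
contact_force: [1.1, -0.1, -0.7]
opening: 0.0853
grasp_force: 0.0
t: 3.7
position: [0.4939, 0.0242, 0.0354]
eef_rot: [0.709, 0.706, 0.001, 0.0]
contact_force: [-1.3, 0.0, 10.2]
opening: 0.0543
grasp_force: 61.9
```

```bash
python3 -m inch '{"dp":[[0,0,10],[0,0,30],[0,-10,50],[-4,-35,60],[-9,-65,60]],"turn":[[0,0,0],[0,0,0],[0,0,0],[0,0,0],[0,0,0]]}'
python3 -m inch '{"dp":[[-5,-35,0],[-11,-70,0],[-17,-100,0],[-19,-111,0],[-19,-111,0]],"turn":[[0,0,0],[0,0,0],[0,0,0],[0,0,0],[0,0,0]]}'
python3 -m inch '{"dp":[[0,0,-15],[0,0,-30],[0,0,-40],[0,0,-45],[0,0,-45]],"turn":[[0,0,0],[0,0,0],[0,0,0],[0,0,0],[0,0,0]]}'
python3 - <<'E'
from h import *
for n,R in(("top",(190,300,330,450)),("side",(200,380,240,440))):
    p,W=cloud(n); a,b,c,d=R
    cv2.imwrite(f"pics/lr_{n}.png",cv2.resize(p[a:b,c:d,::-1],None,fx=3,fy=3,interpolation=cv2.INTER_CUBIC))
E
```

```text
t: 4.32
position: [0.485, -0.0411, 0.0955]
eef_rot: [0.708, 0.706, 0.001, 0.001]
contact_force: [0.2, -0.1, -1.5]
opening: 0.0545
grasp_force: 63.6
t: 4.95
position: [0.4653, -0.152, 0.0945]
eef_rot: [0.709, 0.705, 0.0, -0.0]
contact_force: [0.3, 0.7, -1.4]
opening: 0.0545
grasp_force: 63.6
t: 5.58
position: [0.4651, -0.1519, 0.0489]
eef_rot: [0.709, 0.706, -0.0, -0.0]
contact_force: [0.3, -0.7, -1.4]
opening: 0.0545
grasp_force: 63.6
```

View pics/lr_side.png

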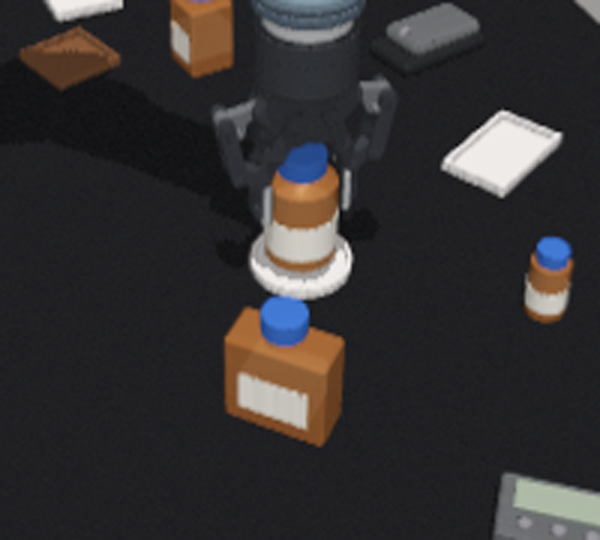

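The bottle hangs centred over the large round tray at crop (301,262), with nothing touching it. I'll lower it slowly.

```bash
python3 -m inch '{"dp":[[0,0,-3],[0,0,-6],[0,0,-8],[0,0,-9],[0,0,-10]],"turn":[[0,0,0],[0,0,0],[0,0,0],[0,0,0],[0,0,0]]}'
python3 -m inch '{"dp":[[0,0,-0.5],[0,0,-1],[0,0,-1],[0,0,-1]],"turn":[[0,0,0],[0,0,0],[0,0,0],[0,0,0]]}'
```

```text
t: 6.3
position: [0.4654, -0.152, 0.0392]
eef_rot: [0.709, 0.706, -0.0, 0.0]
contact_force: [-0.7, -0.6, -1.5]
opening: 0.0544
grasp_force: 63.6
t: 6.8
position: [0.4654, -0.152, 0.0384]
eef_rot: [0.709, 0.706, 0.0, 0.0]
contact_force: [-0.6, 1.0, 2.3]
opening: 0.0544
grasp_force: 63.9
```

Contact at +2 N. Releasing and rising.

```bash
python3 -m inch '{"dp":[[0,0,0],[0,0,0],[0,0,0],[0,0,0]],"turn":[[0,0,0],[0,0,0],[0,0,0],[0,0,0]]}' 1
python3 -m inch '{"dp":[[0,0,20],[0,0,50],[0,0,80],[0,0,105],[0,0,115]],"turn":[[0,0,0],[0,0,0],[0,0,0],[0,0,0],[0,0,0]]}'
python3 - <<'E'
from h import *
print(ctrl.read_state()["position"])
for n in("top","side"):
    q,V=cloud(n)
    m=(np.hypot(V[...,0]-.466,V[...,1]+.152)<.05)&(V[...,2]>.085)&(V[...,2]<.11)
    c=V[m]; print(len(c),(c.max(0)+c.min(0))*500)
E
```

```text
t: 7.3
position: [0.4654, -0.152, 0.0383]
eef_rot: [0.709, 0.706, -0.0, 0.0]
contact_force: [-0.6, -0.2, -1.5]
opening: 0.0853
grasp_force: 0.0
t: 7.92
position: [0.466, -0.1521, 0.1545]
eef_rot: [0.709, 0.706, 0.001, 0.001]
contact_force: [0.2, 0.7, 0.2]
opening: 0.0853
grasp_force: 0.0
[ 0.46602037 -0.15214636  0.15448517]Traceback (most recent call last):
  File "<stdin>", line 6, in <module>
    return umr_maximum(a, axis, None, out, keepdims, initial, where)
ValueError: zero-size array to reduction operation maximum which has no identity
```

```bash
python3 -m inch '{"dp":[[40,-27,0],[80,-55,0],[120,-83,0],[145,-100,0],[153,-105,0]],"turn":[[0,0,0],[0,0,0],[0,0,0],[0,0,0],[0,0,0]]}'
python3 -m inch '{"dp":[[0,0,-30],[0,0,-70],[0,0,-110],[0,0,-133],[0,0,-141]],"turn":[[0,0,0],[0,0,0],[0,0,0],[0,0,0],[0,0,0]]}'
python3 -m inch '{"dp":[[0,0,0],[0,0,0]],"turn":[[0,0,0],[0,0,0]]}'
python3 - <<'E'
from h import *
p,W=cloud("side"); cv2.imwrite("pics/sr.png",cv2.resize(p[200:340,320:500,::-1],None,fx=3,fy=3,interpolation=cv2.INTER_CUBIC))
E
```

```text
t: 8.6
position: [0.6186, -0.2578, 0.1516]
eef_rot: [0.709, 0.705, -0.001, -0.001]
contact_force: [-0.3, 0.0, -0.2]
opening: 0.0856
grasp_force: 0.0
t: 9.22
position: [0.6172, -0.2563, 0.0109]
eef_rot: [0.708, 0.706, -0.0, -0.001]
contact_force: [0.9, -0.1, 0.3]
opening: 0.0856
grasp_force: 0.0
t: 9.48
position: [0.6194, -0.2575, 0.0138]
eef_rot: [0.709, 0.706, 0.0, 0.001]
contact_force: [-0.5, 0.8, 0.8]
opening: 0.0854
grasp_force: 0.0
```

View pics/sr.png

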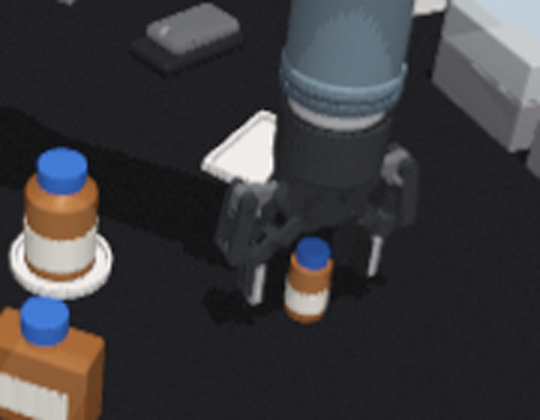

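The large bottle stands upright in its tray at crop (60,250). The gripper straddles the small bottle at (310,285), so I'll close and carry it.

```bash
python3 -m inch '{"dp":[[0,0,0],[0,0,0],[0,0,0],[0,0,0],[0,0,0]],"turn":[[0,0,0],[0,0,0],[0,0,0],[0,0,0],[0,0,0]]}' 0
python3 -m inch '{"dp":[[0,0,0],[0,0,15],[0,0,45],[0,0,80],[0,0,110]],"turn":[[0,0,0],[0,0,0],[0,0,0],[0,0,0],[0,0,0]]}'
```

```text
t: 10.15
position: [0.6187, -0.2571, 0.0127]
eef_rot: [0.708, 0.706, 0.0, 0.0]
contact_force: [-1.0, 0.8, 3.1]
opening: 0.0284
grasp_force: 59.1
t: 10.78
position: [0.6182, -0.257, 0.1241]
eef_rot: [0.709, 0.706, 0.0, 0.0]
contact_force: [0.5, -1.2, -0.6]
opening: 0.0289
grasp_force: 59.1
```

```bash
python3 -m inch '{"dp":[[-3,25,0],[-8,70,0],[-13,118,0],[-19,168,0],[-24,218,0]],"turn":[[0,0,0],[0,0,0],[0,0,0],[0,0,0],[0,0,0]]}'
python3 -m inch '{"dp":[[-5,50,0],[-11,100,0],[-16,150,0],[-22,200,0],[-27,250,0]],"turn":[[0,0,0],[0,0,0],[0,0,0],[0,0,0],[0,0,0]]}'
python3 -m inch '{"dp":[[-6,50,0],[-12,100,0],[-17,145,0],[-21,180,0],[-22,189,0]],"turn":[[0,0,0],[0,0,0],[0,0,0],[0,0,0],[0,0,0]]}'
python3 -m inch '{"dp":[[0,0,-20],[0,0,-50],[0,0,-75],[0,0,-90],[0,0,-95]],"turn":[[0,0,0],[0,0,0],[0,0,0],[0,0,0],[0,0,0]]}'
python3 -m inch '{"dp":[[0,0,0],[0,0,0]],"turn":[[0,0,0],[0,0,0]]}'
python3 - <<'E'
from h import *
p,W=cloud("side"); cv2.imwrite("pics/sr2.png",cv2.resize(p[100:240,230:410,::-1],None,fx=4,fy=4,interpolation=cv2.INTER_CUBIC))
E
```

```text
t: 11.4
position: [0.5938, -0.0374, 0.1229]
eef_rot: [0.709, 0.706, 0.0, -0.0]
contact_force: [1.4, -0.2, 0.1]
opening: 0.029
grasp_force: 59.2
t: 12.02
position: [0.5668, 0.2125, 0.1229]
eef_rot: [0.709, 0.706, 0.0, 0.0]
contact_force: [1.1, 0.9, -1.0]
opening: 0.0285
grasp_force: 59.2
t: 12.65
position: [0.5438, 0.4032, 0.1225]
eef_rot: [0.707, 0.707, 0.0, -0.001]
contact_force: [0.0, -0.6, -0.2]
opening: 0.0284
grasp_force: 59.2
t: 13.28
position: [0.5453, 0.3982, 0.026]
eef_rot: [0.709, 0.705, -0.001, 0.0]
contact_force: [0.0, -1.0, -1.0]
opening: 0.0286
grasp_force: 59.2
t: 13.52
position: [0.546, 0.4004, 0.0283]
eef_rot: [0.709, 0.706, 0.001, 0.0]
contact_force: [-0.5, 0.1, -0.3]
opening: 0.0283
grasp_force: 59.2
```

View pics/sr2.png

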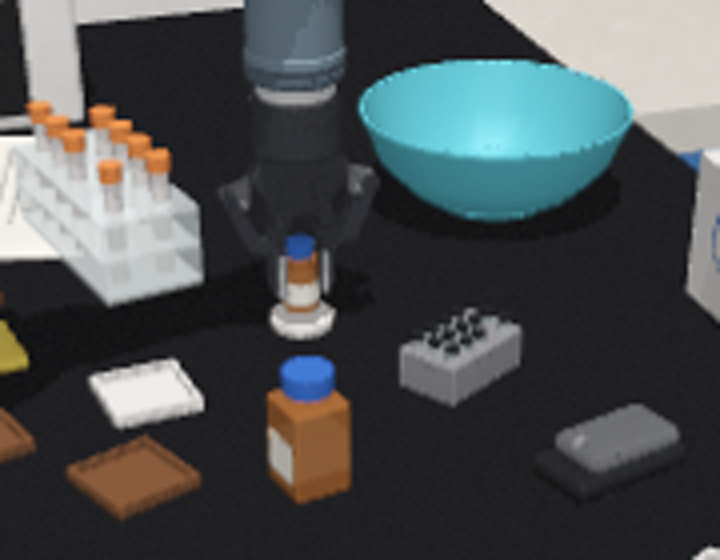

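The small bottle hangs centred over its tray at crop (302,320). The rack and mouse are untouched. Lowering it.

```bash
python3 -m inch '{"dp":[[0,0,-3],[0,0,-6],[0,0,-8],[0,0,-9.5],[0,0,-10.5]],"turn":[[0,0,0],[0,0,0],[0,0,0],[0,0,0],[0,0,0]]}'
python3 -m inch '{"dp":[[0,0,-0.5],[0,0,-1.2],[0,0,-1.2],[0,0,-1.2]],"turn":[[0,0,0],[0,0,0],[0,0,0],[0,0,0]]}'
```

```text
t: 14.2
position: [0.5453, 0.4, 0.0166]
eef_rot: [0.709, 0.706, -0.0, 0.0]
contact_force: [0.0, -0.7, -0.8]
opening: 0.0286
grasp_force: 59.2
t: 14.7
position: [0.5454, 0.4001, 0.0157]
eef_rot: [0.709, 0.706, 0.0, 0.0]
contact_force: [0.8, -0.1, 0.5]
opening: 0.0291
grasp_force: 59.2
```

```bash
python3 -m inch '{"dp":[[0,0,-0.7],[0,0,-0.7]],"turn":[[0,0,0],[0,0,0]]}'
python3 -m inch '{"dp":[[0,0,0],[0,0,0],[0,0,0],[0,0,0]],"turn":[[0,0,0],[0,0,0],[0,0,0],[0,0,0]]}' 1
python3 -m inch '{"dp":[[0,0,20],[0,0,50],[0,0,90],[0,0,125],[0,0,135]],"turn":[[0,0,0],[0,0,0],[0,0,0],[0,0,0],[0,0,0]]}'
python3 -m inch '{"dp":[[-14,-50,0],[-28,-100,0],[-42,-150,0],[-56,-200,0],[-69,-248,0]],"turn":[[0,0,0.08],[0,0,0.16],[0,0,0.16],[0,0,0.16],[0,0,0.16]]}'
python3 -m inch '{"dp":[[0,0,0],[0,0,0]],"turn":[[0,0,0],[0,0,0]]}'
```

```text
t: 14.95
position: [0.5455, 0.4001, 0.0157]
eef_rot: [0.709, 0.706, 0.0, -0.0]
contact_force: [-2.1, -2.4, 6.5]
opening: 0.0289
grasp_force: 59.4
t: 15.45
position: [0.5454, 0.4, 0.0148]
eef_rot: [0.709, 0.706, -0.0, 0.0]
contact_force: [-0.3, -0.5, -0.9]
opening: 0.0853
grasp_force: 0.0
t: 16.08
position: [0.547, 0.4009, 0.1539]
eef_rot: [0.709, 0.706, 0.003, 0.0]
contact_force: [0.9, 0.4, -0.5]
opening: 0.0853
grasp_force: 0.0
t: 16.7
position: [0.4754, 0.1502, 0.1498]
eef_rot: [0.65, 0.76, -0.0, -0.0]
contact_force: [-0.0, -0.5, 0.4]
opening: 0.0855
grasp_force: 0.0
t: 16.95
position: [0.4765, 0.1527, 0.15]
eef_rot: [0.65, 0.76, 0.0, -0.0]
contact_force: [-0.1, 1.0, -0.7]
opening: 0.0852
grasp_force: 0.0
```

```bash
python3 -m inch '{"dp":[[0,0,-30],[0,0,-60],[0,0,-90],[0,0,-108],[0,0,-115]],"turn":[[0,0,0],[0,0,0],[0,0,0],[0,0,0],[0,0,0]]}'
python3 -m inch '{"dp":[[0,0,0],[0,0,0]],"turn":[[0,0,0],[0,0,0]]}'
python3 -m inch '{"dp":[[0,0,0],[0,0,0],[0,0,0],[0,0,0],[0,0,0]],"turn":[[0,0,0],[0,0,0],[0,0,0],[0,0,0],[0,0,0]]}' 0
python3 -m inch '{"dp":[[0,0,10],[0,0,30],[0,0,50],[0,0,60],[0,0,60]],"turn":[[0,0,0],[0,0,0],[0,0,0],[0,0,0],[0,0,0]]}'
```

```text
t: 17.58
position: [0.4761, 0.1527, 0.034]
eef_rot: [0.649, 0.76, -0.0, -0.0]
contact_force: [0.2, 0.0, -0.1]
opening: 0.0853
grasp_force: 0.0
t: 17.82
position: [0.4771, 0.1524, 0.0357]
eef_rot: [0.65, 0.76, 0.001, 0.0]
contact_force: [0.3, -0.8, -0.4]
opening: 0.0854
grasp_force: 0.0
t: 18.45
position: [0.4772, 0.1522, 0.0357]
eef_rot: [0.65, 0.76, 0.001, 0.0]
contact_force: [0.2, -1.3, 7.0]
opening: 0.0456
grasp_force: 61.2
t: 19.08
position: [0.4766, 0.1523, 0.0954]
eef_rot: [0.65, 0.76, 0.0, 0.0]
contact_force: [0.9, -0.1, -2.7]
opening: 0.0456
grasp_force: 61.4
```

```bash
python3 -m inch '{"dp":[[-15,29,0],[-37,72,0],[-59,115,0],[-76,149,0],[-84,164,0]],"turn":[[0,0,0],[0,0,-0.03],[0,0,-0.06],[0,0,-0.08],[0,0,-0.08]]}'
python3 -m inch '{"dp":[[0,0,0],[0,0,-15],[0,0,-30],[0,0,-42],[0,0,-45]],"turn":[[0,0,0],[0,0,0],[0,0,0],[0,0,0],[0,0,0]]}'
python3 -m inch '{"dp":[[0,0,0],[0,0,0]],"turn":[[0,0,0],[0,0,0]]}'
python3 - <<'E'
from h import *
p,W=cloud("side"); cv2.imwrite("pics/sq2.png",cv2.resize(p[110:250,190:370,::-1],None,fx=4,fy=4,interpolation=cv2.INTER_CUBIC))
E
```

```text
t: 19.7
position: [0.3905, 0.3179, 0.0941]
eef_rot: [0.678, 0.735, -0.001, -0.0]
contact_force: [0.5, -1.0, -2.6]
opening: 0.0451
grasp_force: 61.5
t: 20.32
position: [0.392, 0.315, 0.0486]
eef_rot: [0.68, 0.733, -0.001, 0.0]
contact_force: [0.2, -0.4, -1.5]
opening: 0.0451
grasp_force: 61.5
t: 20.58
position: [0.3927, 0.3163, 0.0503]
eef_rot: [0.68, 0.733, 0.0, 0.0]
contact_force: [0.1, -0.6, -2.5]
opening: 0.0452
grasp_force: 61.5
```

View pics/sq2.png

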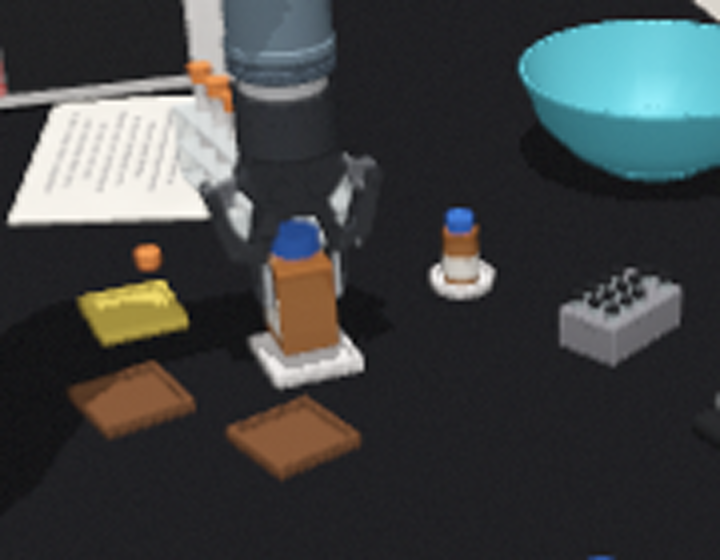

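The small bottle stands in its tray at crop (461,255). The square bottle is centred over and in line with the white tray at (307,350). Lowering it.

```bash
python3 -m inch '{"dp":[[0,0,-3],[0,0,-6],[0,0,-8],[0,0,-9.5],[0,0,-10.5]],"turn":[[0,0,0],[0,0,0],[0,0,0],[0,0,0],[0,0,0]]}'
python3 -m inch '{"dp":[[0,0,-0.5],[0,0,-1.2],[0,0,-1.2],[0,0,-1.2]],"turn":[[0,0,0],[0,0,0],[0,0,0],[0,0,0]]}'
```

```text
t: 21.25
position: [0.3924, 0.316, 0.0393]
eef_rot: [0.68, 0.733, -0.0, 0.0]
contact_force: [0.1, 0.1, -2.9]
opening: 0.0457
grasp_force: 61.5
t: 21.75
position: [0.3924, 0.316, 0.0386]
eef_rot: [0.68, 0.733, 0.0, -0.0]
contact_force: [-1.4, -0.8, 5.5]
opening: 0.0454
grasp_force: 62.2
```

```bash
python3 -m inch '{"dp":[[0,0,0],[0,0,0],[0,0,0],[0,0,0]],"turn":[[0,0,0],[0,0,0],[0,0,0],[0,0,0]]}' 1
python3 -m inch '{"dp":[[0,0,20],[0,0,50],[0,0,90],[0,0,120],[0,0,126]],"turn":[[0,0,0],[0,0,0],[0,0,0],[0,0,0],[0,0,0]]}'
python3 -m inch '{"dp":[[14,-50,0],[28,-100,0],[42,-150,0],[56,-200,0],[70,-250,0]],"turn":[[0,0,0.07],[0,0,0.14],[0,0,0.21],[0,0,0.28],[0,0,0.35]]}'
python3 -m inch '{"dp":[[8,-56,0],[4,-110,0],[-8,-165,0],[-20,-220,0],[-34,-270,0]],"turn":[[0,0,0.07],[0,0,0.14],[0,0,0.21],[0,0,0.28],[0,0,0.35]]}'
python3 -m inch '{"dp":[[-20,-50,0],[-29,-88,0],[-29,-88,0],[-29,-88,0]],"turn":[[0,0,0.025],[0,0,0.025],[0,0,0.025],[0,0,0.025]]}'
```

```text
t: 22.25
position: [0.3924, 0.3161, 0.0382]
eef_rot: [0.68, 0.733, 0.0, 0.0]
contact_force: [-0.4, -0.1, -0.7]
opening: 0.0856
grasp_force: 0.0
t: 22.88
position: [0.3933, 0.3169, 0.1659]
eef_rot: [0.68, 0.733, 0.002, -0.0]
contact_force: [-0.7, -0.1, -0.1]
opening: 0.0854
grasp_force: 0.0
t: 23.5
position: [0.4621, 0.0644, 0.1634]
eef_rot: [0.541, 0.841, -0.0, -0.0]
contact_force: [0.4, -0.5, -0.7]
opening: 0.0854
grasp_force: 0.0
t: 24.12
position: [0.4273, -0.2057, 0.1634]
eef_rot: [0.386, 0.922, -0.0, -0.001]
contact_force: [0.6, 0.1, -0.1]
opening: 0.085
grasp_force: 0.0
t: 24.62
position: [0.3991, -0.291, 0.1634]
eef_rot: [0.375, 0.927, 0.0, -0.001]
contact_force: [-0.2, -0.2, -0.7]
opening: 0.0856
grasp_force: 0.0
```

```bash
python3 -m inch '{"dp":[[0,0,-30],[0,0,-65],[0,0,-100],[0,0,-122],[0,0,-129]],"turn":[[0,0,0],[0,0,0],[0,0,0],[0,0,0],[0,0,0]]}'
python3 -m inch '{"dp":[[0,0,0],[0,0,0]],"turn":[[0,0,0],[0,0,0]]}'
python3 -m inch '{"dp":[[0,0,0],[0,0,0],[0,0,0],[0,0,0],[0,0,0]],"turn":[[0,0,0],[0,0,0],[0,0,0],[0,0,0],[0,0,0]]}' 0
python3 -m inch '{"dp":[[0,0,10],[0,0,35],[0,0,70],[0,0,100],[0,0,110]],"turn":[[0,0,0],[0,0,0],[0,0,0],[0,0,0],[0,0,0]]}'
```

```text
t: 25.25
position: [0.399, -0.2899, 0.0338]
eef_rot: [0.374, 0.927, 0.001, -0.001]
contact_force: [-0.4, -1.0, 1.4]
opening: 0.0853
grasp_force: 0.0
t: 25.5
position: [0.4001, -0.292, 0.036]
eef_rot: [0.375, 0.927, -0.0, 0.001]
contact_force: [0.4, 0.6, -0.5]
opening: 0.0854
grasp_force: 0.0
t: 26.12
position: [0.3996, -0.292, 0.0356]
eef_rot: [0.375, 0.927, 0.0, 0.0]
contact_force: [-0.6, 1.2, 5.6]
opening: 0.0355
grasp_force: 59.8
t: 26.75
position: [0.4001, -0.2924, 0.1469]
eef_rot: [0.375, 0.927, -0.0, 0.001]
contact_force: [0.0, 0.1, -2.2]
opening: 0.0353
grasp_force: 60.0
```

```bash
python3 -m inch '{"dp":[[25,5,0],[65,15,0],[110,30,0],[150,50,0],[185,80,0]],"turn":[[0,0,0.1],[0,0,0.24],[0,0,0.38],[0,0,0.52],[0,0,0.67]]}'
python3 -m inch '{"dp":[[32,40,0],[62,80,0],[84,115,0],[95,132,0],[97,137,0]],"turn":[[0,0,0.15],[0,0,0.3],[0,0,0.45],[0,0,0.58],[0,0,0.656]]}'
python3 -m inch '{"dp":[[0,0,-20],[0,0,-50],[0,0,-75],[0,0,-90],[0,0,-95]],"turn":[[0,0,0],[0,0,0],[0,0,0],[0,0,0],[0,0,0]]}'
python3 -m inch '{"dp":[[0,0,0],[0,0,0]],"turn":[[0,0,0],[0,0,0]]}'
python3 - <<'E'
from h import *
p,W=cloud("side"); cv2.imwrite("pics/ob.png",cv2.resize(p[170:300,320:490,::-1],None,fx=4,fy=4,interpolation=cv2.INTER_CUBIC))
E
```

```text
t: 27.38
position: [0.585, -0.2118, 0.1441]
eef_rot: [0.048, 0.999, -0.0, -0.001]
contact_force: [0.3, -0.6, -1.3]
opening: 0.0354
grasp_force: 60.0
t: 28.0
position: [0.6813, -0.0722, 0.1436]
eef_rot: [-0.277, 0.961, 0.001, -0.001]
contact_force: [-0.6, 0.1, -1.0]
opening: 0.035
grasp_force: 60.0
t: 28.62
position: [0.6801, -0.0753, 0.0484]
eef_rot: [-0.274, 0.962, 0.0, -0.001]
contact_force: [0.1, -0.9, -1.0]
opening: 0.0352
grasp_force: 60.1
t: 28.88
position: [0.6821, -0.0751, 0.0512]
eef_rot: [-0.274, 0.962, -0.0, 0.001]
contact_force: [0.3, -0.2, -1.6]
opening: 0.0352
grasp_force: 60.1
```

View pics/ob.png

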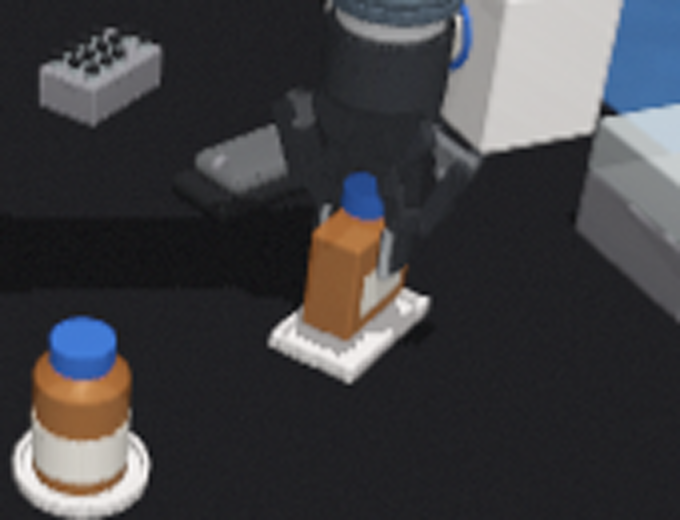

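The bottle hangs over the oblong tray at crop (350,335), in line with it and perhaps 2–4 mm too far along the tray. I'll measure that offset from the saved clouds.

```bash
python3 - <<'E'
from h import *
R=np.deg2rad(32); e=np.array([np.cos(R),np.sin(R)]); f=np.array([-e[1],e[0]])
for n in("side","top"):
    p,W=cloud(n); p=p.astype(int)
    near=np.hypot(W[...,0]-.682,W[...,1]+.076)<.085
    w=near&(p.min(2)>110)&(W[...,2]<.018)&(p.max(2)-p.min(2)<40)
    b=near&(p[...,0]-p[...,2]>50)&(W[...,2]>.015)&(W[...,2]<.09)
    for k,m in(("tray",w),("bottle",b)):
        P=W[m]; 
        if len(P)<20: print(n,k,len(P)); continue
        o=[np.percentile((P[:,:2]-[.682,-.076])@v,[0,2,50,98,100])*1000 for v in(e,f)]
        print(n,k,len(P),np.round(o[0],1),np.round(o[1],1),np.round(cv2.minAreaRect((P[:,:2]*1000).astype(np.float32))[1:],1) if 0 else "",cv2.minAreaRect((P[:,:2]*1000).astype(np.float32)))
E
```

```text
side tray 377 [-50.7 -49.1 -23.6  48.4  54. ] [-28.9 -27.6 -10.7  32.7  40.4]  ((680.64990234375, -70.4421615600586), (105.12908172607422, 68.52116394042969), 30.35129165649414)
side bottle 452 [-39.7 -37.7 -33.4  15.7  33.3] [-16.9 -15.6  -3.2  17.1  18.9]  ((679.3836059570312, -77.17625427246094), (72.95122528076172, 35.479156494140625), 30.51985740661621)
top tray 0
top bottle 0
```

The bottle's near end is 11 mm inside the tray's outer edge (12 is ideal) and it is centred across, so the offset is fine. Lowering it.

```bash
python3 -m inch '{"dp":[[0,0,-3],[0,0,-6],[0,0,-8],[0,0,-9.5],[0,0,-10.5]],"turn":[[0,0,0],[0,0,0],[0,0,0],[0,0,0],[0,0,0]]}'
python3 -m inch '{"dp":[[0,0,-0.5],[0,0,-1.2],[0,0,-1.2],[0,0,-1.2]],"turn":[[0,0,0],[0,0,0],[0,0,0],[0,0,0]]}'
```

```text
t: 29.65
position: [0.6813, -0.075, 0.0396]
eef_rot: [-0.275, 0.962, -0.0, -0.0]
contact_force: [0.4, 0.9, -0.3]
opening: 0.0351
grasp_force: 60.1
t: 30.15
position: [0.6814, -0.075, 0.0387]
eef_rot: [-0.275, 0.962, -0.0, 0.0]
contact_force: [-0.6, -0.6, 1.4]
opening: 0.0353
grasp_force: 60.3
```

```bash
python3 -m inch '{"dp":[[0,0,-0.4],[0,0,-0.4]],"turn":[[0,0,0],[0,0,0]]}'
python3 -m inch '{"dp":[[0,0,0],[0,0,0],[0,0,0],[0,0,0]],"turn":[[0,0,0],[0,0,0],[0,0,0],[0,0,0]]}' 1
python3 -m inch '{"dp":[[0,0,20],[0,0,50],[0,0,90],[0,0,130],[0,0,160]],"turn":[[0,0,0],[0,0,0],[0,0,0],[0,0,0],[0,0,0]]}'
python3 -m inch '{"dp":[[-15,-50,0],[-30,-100,0],[-45,-150,0],[-60,-200,0],[-75,-250,0]],"turn":[[0,0,0],[0,0,0],[0,0,0],[0,0,0],[0,0,0]]}'
python3 -m inch '{"dp":[[-20,-30,0],[-40,-60,0],[-60,-90,0],[-60,-90,0],[-60,-90,0]],"turn":[[0,0,0],[0,0,0],[0,0,0],[0,0,0],[0,0,0]]}'
python3 - <<'E'
from h import *
p,W=cloud("top"); cv2.imwrite("pics/end.png",cv2.resize(p[110:310,110:420,::-1],None,fx=2.5,fy=2.5,interpolation=cv2.INTER_CUBIC))
q,V=cloud("side"); cv2.imwrite("pics/end_s.png",cv2.resize(q[140:320,200:470,::-1],None,fx=2.9,fy=2.9,interpolation=cv2.INTER_CUBIC))
for k,x,y in(("large",.4657,-.1522),("small",.5463,.3997),("sq",.393,.3162),("obl",.6815,-.0758)):
    for C,I in((W,p),(V,q)):
        m=(np.hypot(C[...,0]-x,C[...,1]-y)<.06)&(C[...,2]>.05)&(C[...,2]<.11); c=C[m]; c=c[c[:,2]>c[:,2].max()-.008] if len(c) else c
        print(k,len(c),np.round((c.max(0)+c.min(0))*500,1) if len(c) else "",c[:,2].max() if len(c) else "")
E
```

```text
t: 30.4
position: [0.6815, -0.075, 0.0387]
eef_rot: [-0.275, 0.962, -0.0, 0.0]
contact_force: [-2.0, 0.7, 4.4]
opening: 0.0352
grasp_force: 61.0
t: 30.9
position: [0.6814, -0.075, 0.038]
eef_rot: [-0.275, 0.962, -0.0, -0.0]
contact_force: [0.1, -0.3, -0.1]
opening: 0.0857
grasp_force: 0.0
t: 31.52
position: [0.6822, -0.0751, 0.2019]
eef_rot: [-0.274, 0.962, -0.001, 0.002]
contact_force: [-0.9, -0.2, -0.4]
opening: 0.0851
grasp_force: 0.0
t: 32.15
position: [0.6061, -0.3267, 0.2]
eef_rot: [-0.275, 0.962, -0.001, 0.001]
contact_force: [-0.3, 0.2, -0.3]
opening: 0.0852
grasp_force: 0.0
t: 32.78
position: [0.547, -0.4144, 0.1992]
eef_rot: [-0.275, 0.962, -0.0, 0.001]
contact_force: [0.7, 0.8, 0.0]
opening: 0.0854
grasp_force: 0.0
large 245 [ 463.8 -153.5   98.5] 0.10246571542300131
large 165 [ 463.9 -149.4   96.2] 0.10017763834408755
small 91 [543.7 397.8  62.5] 0.06638336712631643
small 25 [545.3 399.7  62.3] 0.06617536585058958
sq 276 [390.6 316.7  97.7] 0.10164632307211108
sq 65 [391.3 319.7  98.6] 0.10247720888168654
obl 166 [680.8 -78.1  96.7] 0.10071823517020262
obl 39 [675.8 -70.2  96.4] 0.10006543107939947
```

View pics/end.png

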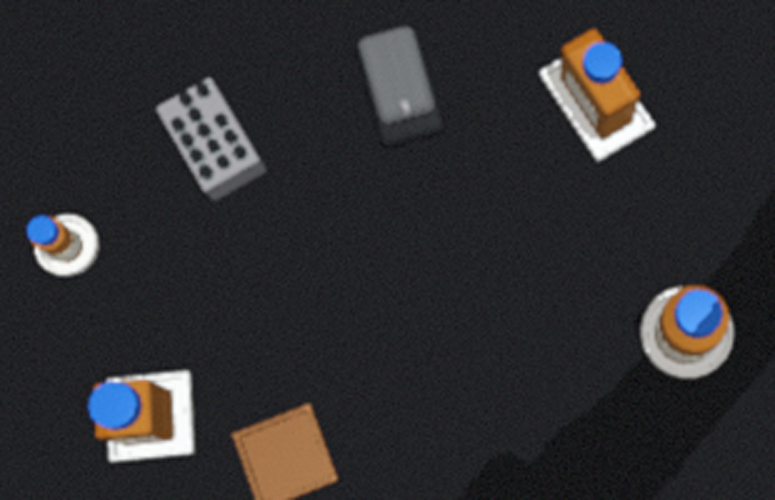

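View pics/end_s.png

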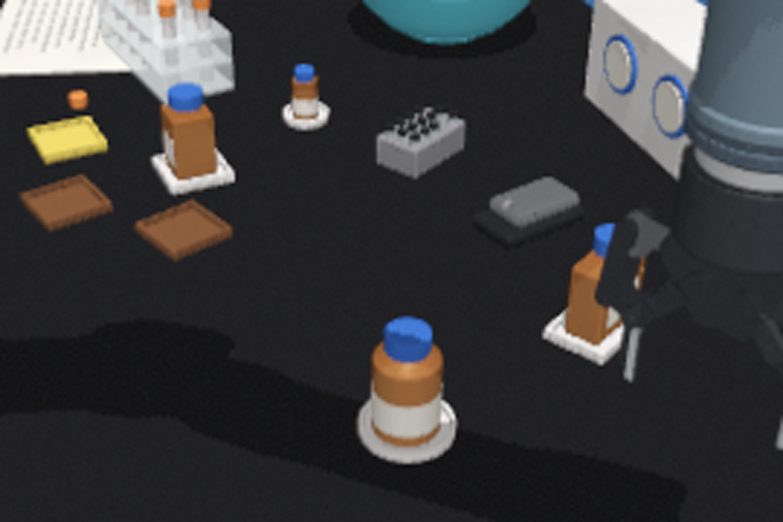

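All four bottles stand upright and flat in their own trays: small (66,245), square (150,415), oblong (600,95) and large (687,330). The rack and mouse are unmoved and the arm is clear of everything. Handing in.

```bash
python3 -c "from workcell import ctrl; print(ctrl.job_done())"
```

```text
the job is handed in; nothing more can be done
None
```

I stood all four amber bottles upright in their matching white trays, left the vial rack and mouse where they were, and handed the job in at about 33 s of the 104 s allowed; the judge's result was not shown.

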